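# Set the brush machine to full speed and start it

## Robot

A 7-joint arm with a two-finger parallel gripper is mounted at the origin on the work surface. World frame = base frame: x ahead of the robot, y to its left, z up, the work surface at z = 0. Lengths are in m, angles in rad, forces in N, time in s.
With the tool pointing down it reaches from about 0.425 to 0.95 m from the base axis. Payload 16.7 kg.
Tool frame: the origin (TCP) lies at the very end of the fingers, on their centre line; the grasp point (between the pads) lies 19 mm behind it; z points along the fingers, x is the direction in which the jaws open and shut, and the axes are right-handed (so a half turn about z gives the same grasp; the last joint's range is limited). The gripper opens to 94 mm and grips with 3 to 60 N. Pads are 16 mm wide; open, the fingers measure 119 mm over their backs; the gripper's body (75 mm by 177 mm) begins 78 mm behind the grasp point.
Start: joints at [1.03, 0.426, 0.074, 1.606, -0.034, 1.111, -0.067], TCP at [0.258, -0.624, 0.205] pointing down, gripper open.
Joint ranges: [-2.85, 2.85], [-0.5, 2.14], [-1.23, 1.37], [0.21, 2.46], [-1.02, 4.16], [0.16, 2.05], [-2.73, 2.73]. Speed limits (rad/s): [1.89, 1.89, 2.39, 2.39, 3.01, 3.01, 3.01].

## Interface

Orientations are given as a unit quaternion [x, y, z, w].
In Python, from cell import r gives the robot as it stands.
- The arm moves only by the tool send_rows, never from a script. Its argument "moves" is a list of rows, each an object of numbers: "claw": the finger opening in mm, from 0 to 94; "x", "y", "z": the shift along the world's x, y, z in units of 25 mm (1.0 is 25 mm); "spin": the turn about the world's z in units of 5 degrees (1.0 is 5 degrees). In form: [{"claw": .., "x": .., "y": .., "z": .., "spin": ..}, ...]. A call has 1 to 8 rows; each row is the pose to reach, as a shift and turn from the pose commanded when the call began; what a row does not reach only later rows make up. A row lasts 1/12 s, in which the tool goes at most 41.7 mm and 7.16 degrees, less where a joint would pass 70% of its speed; a pose out of reach is approached as far as the arm can. A call with a gripper value outside its range is refused whole. The fingers move at their own pace and stop on an object; "grip_force" is the grip in N (left out, the last holds). Time passes only in rows, so rows that repeat a pose let the fingers close. It gives the time, the measured TCP pose, the force and the opening at its end, in the units of the state.
- r.sense(): the state, without advancing time (a new reading comes with each control period).
- r.snapshot(name): name is "scene" or "top" or "wrist"; returns the picture (400x640x3 uint8, red, green, blue); there is no depth.
- r.camera_model(name): a dict with "mtx" (3x3 intrinsics, pixels), "k1" (the pictures are not rectified: a ray, as slopes to the right and down, at radius r is drawn at 1 + k1 r^2 times it, then the intrinsics apply), "R" (3x3) and "t" (3): a world point X has camera coordinates R X + t; the wrist camera has in their place "mount" (4x4, takes a point from camera to tool coordinates, whose origin is the TCP and whose axes are the tool frame's). Camera axes: x right, y down, z forward; pixel columns grow to the right and rows downward; lengths in m; the calibration is good to about 2 mm. A picture is of the moment at which its call begins: read the wrist's pose just before it. camera_model takes no time and is no camera call.
- r.finish_job(): hands the job in, once; it reports no verdict.
Trained networks look in the newest picture that a camera, given by its name, has taken for a name from the list of things; names that differ only in an ending like _2 or _b are one class to them, and where a whole thing is asked for, a point or a joint stands for the part that bears it (a point fixed in the world has none). Each returns a list of dicts, best first, with "confidence" (0 to 1); they miss things now and then, are a little off and sometimes report something else, mostly with a low value. They report only what shows in the picture. A call takes as long as a camera call.
- r.trace(name, camera): "pixels" (400x640 bool, what is visible of it) and "extent" ([left, top, right, bottom] in pixels, round what is visible of it).
- r.pinpoint(name, camera): "uv" ([column, row] in pixels: a listed point, or the origin of a listed thing).
The state is a dict: "time": time; "qpos": joint angles; "joint_vel": joint speeds; "joint_torque": joint torques, N m; "ee_pos": TCP position; "tcp_rot": TCP orientation; "wrist_force": force on the tool from outside, world axes, zero at the start; "moment": the same for the moment, N m; "opening": finger opening in m.
Only numpy, scipy, OpenCV 4.12 (cv2) and the standard library are available. Lean on these libraries where they do the work, as an engineer would, in place of code of your own. Each camera call takes 0.05 s, during which the arm holds its last target.

## Task

At the grey control box with the red handle, push the handle with a fingertip away from you along its slot, past the half-way detent, right to the second stop at the far end so that it stays there; then press that box's green button fully down and let it come back up. Only push and press: do not pinch the handle or pick anything up, and leave the black-handled box and the things lying about as they are.

Things in the scene. Friction and masses are not known exactly. Their poses are not given: they have to be found in the camera images.
- red_box: grey control box with the red handle, fixed to the table, 200 (x) x 130 (y) x 70 mm high; origin under its centre. Its own +x axis is the way in which the handle slides (roughly away from the robot, turned by up to 0.4 rad). Down the middle of its top: the slot and handle in the near part, the green button 68 mm to +x of the centre
- red_lever (a joint): how far the red handle has slid along its box's +x, m: 0 = off (near end of the slot), 0.032 = first detent, 0.064 = second stop (far end of the slot). It is sprung over two crests, at about 0.0145 and 0.0495: let go short of a crest it springs back to the detent behind, past it it snaps on; it stays by itself at 0, 0.032 and 0.064. Pushing it up to a crest takes about 6 N; beyond the crest it runs ahead by itself
- red_handle (a point): centre of the red T-handle, moving with it: a crossbar 100 mm wide (along the box's y, across the slot), 16 mm thick (along x), 22 mm high, on a thin stem; its centre is 107 mm above the table and 37 mm above the box top. Axes as the box's
- red_button (a joint): how far the green button on the red-handled box is pressed, m: 0 = up, 0.006 = fully down; spring return, 4 N fully down
- red_button_top (a point): centre of the top face of that button, which is 24 mm across; it is pressed straight down
- black_box: grey control box with the black handle, fixed to the table, 200 (x) x 130 (y) x 70 mm high; origin under its centre. Its own +x axis is the way in which the handle slides (roughly away from the robot, turned by up to 0.4 rad). Down the middle of its top: the slot and handle in the near part, the green button 68 mm to +x of the centre
- black_lever (a joint): how far the black handle has slid along its box's +x, m: 0 = off (near end of the slot), 0.032 = first detent, 0.064 = second stop (far end of the slot). It is sprung over two crests, at about 0.0145 and 0.0495: let go short of a crest it springs back to the detent behind, past it it snaps on; it stays by itself at 0, 0.032 and 0.064. Pushing it up to a crest takes about 6 N; beyond the crest it runs ahead by itself
- black_handle (a point): centre of the black T-handle, moving with it: a crossbar 100 mm wide (along the box's y, across the slot), 16 mm thick (along x), 22 mm high, on a thin stem; its centre is 107 mm above the table and 37 mm above the box top. Axes as the box's
- black_button (a joint): how far the green button on the black-handled box is pressed, m: 0 = up, 0.006 = fully down
- polish_tin: round steel shoe-polish tin with a red lid, 64 mm across, 25 mm high, lying between the two control boxes; origin under its centre
- brown_shoe: dark brown shoe, 270 mm long, 85 mm wide, 122 mm high, standing left of the boxes; origin under its middle
- shoe_brush: wooden shoe brush, 160 x 50 x 44 mm, bristles down, right of the boxes; origin under its centre
- last: pale wooden shoe last, 240 x 70 x 75 mm, on the right; origin under its middle
- cleaner: amber bottle, 60 mm across, 150 mm high, beyond the boxes; origin under its centre

How it is judged:
On the way, in this order (a step that is already met when the one before it is completed fails the run):
1. the red handle is at its second stop (value of joint red_lever above 0.06 m), for 0.3 s.
2. the green button is pressed down (value of joint red_button above 0.0045 m), for 0.1 s.
At the end, for the whole second after the job is handed in: The red handle rests within 4 mm of its second stop and the green button has come back up (within 1.5 mm); the black handle is within 4 mm of off and its button up; every loose thing is within 25 mm of where it was and at rest (value of joint red_lever above 0.06 m and value of joint each of red_button, black_button below 0.0015 m and value of joint black_lever below 0.004 m and distance of each of polish_tin, brown_shoe, shoe_brush, last, cleaner from where it was at the start of the episode below 0.025 m and linear speed of each of polish_tin, brown_shoe, shoe_brush, last, cleaner below 0.02 m/s); the robot touches nothing.
It fails at once if the green button is pressed before the red handle is at its second stop (value of joint red_button above 0.003 m and value of joint red_lever below 0.058 m).
It fails at once if the red handle is pinched: pressed on its near and far faces at once (contact force between the fingers and red_lever_c1 above 2 N and contact force between the fingers and red_lever_c2 above 2 N).
It fails at once if the black-handled box is operated (value of joint black_lever above 0.006 m or value of joint black_button above 0.003 m).
It fails at once if a loose thing is lifted, carried or pushed more than 25 mm from its place (distance of any of polish_tin, brown_shoe, shoe_brush, last, cleaner from where it was at the start of the episode above 0.025 m).
It also fails if it takes over 42 s, if anything falls off the work surface, if the arm or the gripper's body presses on something with over 40 N, if the wrist force passes 120 N, or if a joint passes its speed limit or range.

## Working session

There is one attempt and no reset: what is moved stays moved. The work goes in short steps, Python scripts to look and compute and a tool call to move; the robot and the scene stay as the last step left them, time stands still between calls to the robot, and variables do not carry over. Pictures are saved under pics/ and viewed, and the job is handed in when it is done.

Besides the shell and the picture viewer there is one more tool, called after ">>>" as name(argument=value, ...), one argument or row to a line, values as JSON. send_rows: Moves the arm, as the interface text tells. Its arguments: {"type":"object","properties":{"moves":{"type":"array"},"grip_force":{"type":"number"}},"required":["moves"]}

```bash
mkdir -p pics
python3 - <<'E'
from cell import r
import cv2
s=r.sense();print(s)
for c in("scene","top"):
    im=r.snapshot(c);cv2.imwrite(f"pics/{c}0.png",im[:,:,::-1])
    m=r.camera_model(c);print(c,m)
    for n in("red_handle","red_button_top","red_box","black_handle","black_box"):
        print(n,[(d['uv'],d['confidence']) for d in r.pinpoint(n,c)][:3])
print(r.sense()['time'])
E
```

```text
{'time': 0.0, 'qpos': array([ 1.02951782,  0.42673305,  0.07383264,  1.60660488, -0.03410302,
        1.1108052 , -0.0670959 ]), 'joint_vel': array([ 0.00081356,  0.00055995,  0.00038427,  0.00075354, -0.0006572 ,
       -0.00133455, -0.00061594]), 'joint_torque': array([ 2.15807246e-03, -9.35824013e+01,  3.66795324e+00, -4.54190612e+01,
       -4.87276807e-02,  2.02554959e-02,  2.33004357e-04]), 'ee_pos': array([ 0.25755078, -0.62345452,  0.20477532]), 'tcp_rot': array([ 8.31210229e-01, -5.55957857e-01, -5.59373891e-04, -3.22787476e-04]), 'wrist_force': array([-0.14747438, -0.0961245 ,  0.59542909]), 'moment': array([-0.00366911,  0.03289115, -0.00811287]), 'opening': 0.09378526508673075}
scene {'mtx': array([[416.1236862 ,   0.        , 319.62902645],
       [  0.        , 416.1236862 , 195.86395661],
       [  0.        ,   0.        ,   1.        ]]), 'k1': -0.061659982176471784, 'R': array([[ 0.13689711,  0.99034058, -0.0220164 ],
       [ 0.72411022, -0.11521248, -0.679993  ],
       [-0.67596122,  0.07714678, -0.73288799]]), 't': array([-0.06442617, -0.34200545,  1.68002551])}
red_handle [([374.7, 163.2], 0.73)]
red_button_top [([392.7, 198.3], 0.39)]
red_box [([379.9, 203.7], 0.63)]
black_handle [([253.6, 184.7], 0.65)]
black_box [([253.2, 226.9], 0.77), ([374.9, 160.6], 0.68)]
top {'mtx': array([[413.65206278,   0.        , 322.28340073],
       [  0.        , 413.65206278, 205.59445574],
       [  0.        ,   0.        ,   1.        ]]), 'k1': 0.02582770764058036, 'R': array([[ 0.00380207, -0.99984329, -0.01728986],
       [-0.99122598, -0.00148374, -0.1321698 ],
       [ 0.13212344,  0.01764068, -0.99107629]]), 't': array([0.02095601, 0.56055528, 1.37967546])}
red_handle [([272.4, 237.7], 0.61)]
red_button_top [([269.9, 194.0], 0.46)]
red_box [([276.3, 216.7], 0.6)]
black_handle [([392.7, 224.2], 0.7)]
black_box [([393.9, 203.4], 0.77), ([274.1, 215.1], 0.67)]
0.6
```

View pics/scene0.png

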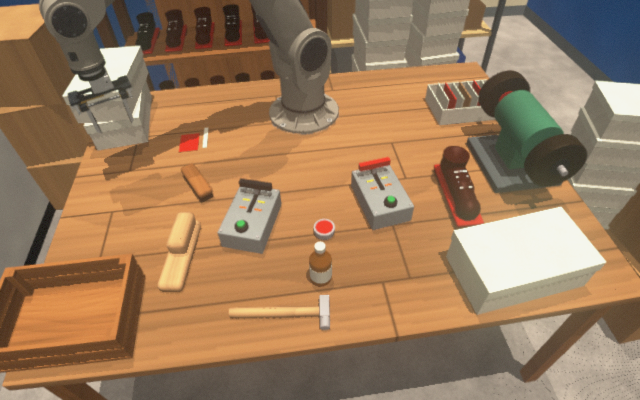

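View pics/top0.png

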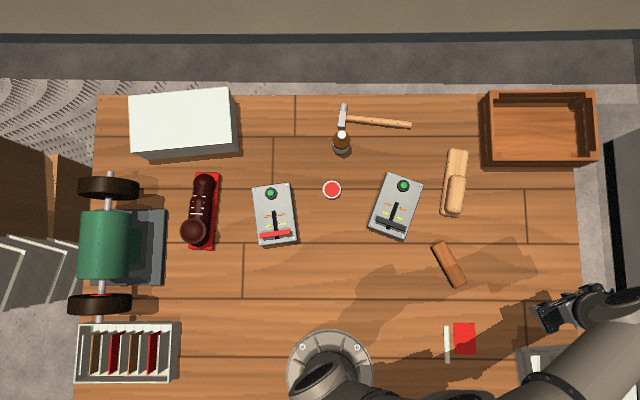

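Run:
```python
from cell import r
import cv2
for c,(a,b,d,e) in dict(top=(130,290,230,440),scene=(110,280,200,450)).items():
    im=cv2.imread(f"pics/{c}0.png")[a:b,d:e]
    cv2.imwrite(f"pics/{c}0z.png",cv2.resize(im,None,fx=3.2 if c=='scene' else 3.5,fy=3.2 if c=='scene' else 3.5,interpolation=cv2.INTER_CUBIC))
```

```text
(no output)
```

View pics/top0z.png

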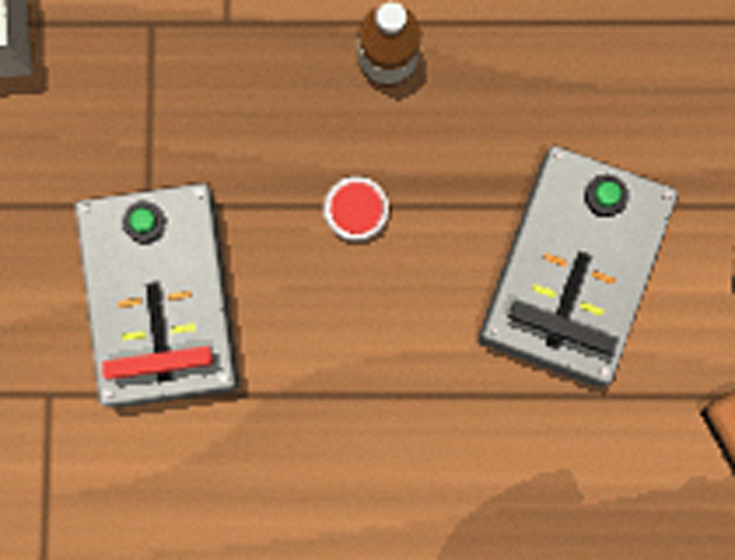

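View pics/scene0z.png

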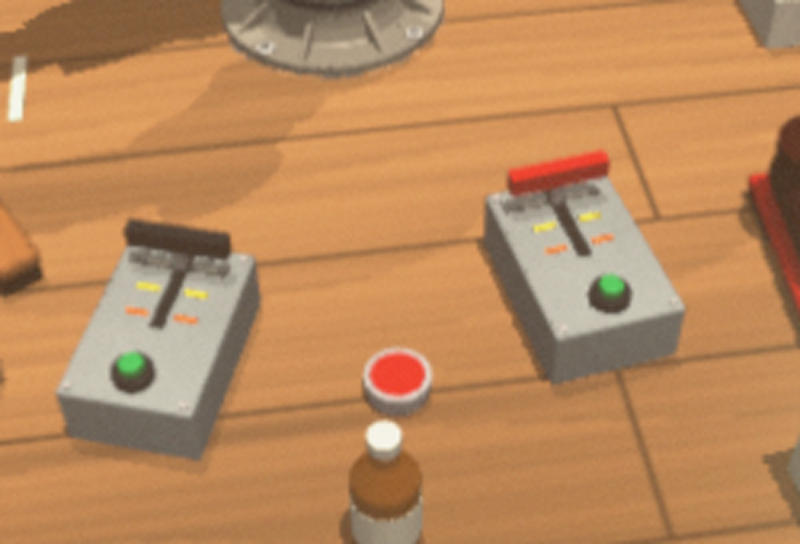

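The top view shows the red box at about px (272, 217), with the handle bar at (275, 233) in the off position and the button at (271, 193). The scene view agrees, with the handle at (374, 163) and the button at (391, 201).

```bash
cat > h.py <<'E'
import numpy as np,cv2
from scipy.optimize import least_squares
def proj(m,X):
    p=np.atleast_2d(X)@m['R'].T+m['t'];s=p[:,:2]/p[:,2:]
    r2=(s**2).sum(1,keepdims=True);s=s*(1+m['k1']*r2)
    return s*[m['mtx'][0,0],m['mtx'][1,1]]+m['mtx'][:2,2]
def back(m,uv,z):
    f=lambda q:(proj(m,[q[0],q[1],z])[0]-uv)
    return least_squares(f,[.5,0]).x
E
python3 - <<'E'
from cell import r
from h import *
M={c:r.camera_model(c) for c in("top","scene")}
obs=[]
def bary(c,mask):
    n,l,s,ce=cv2.connectedComponentsWithStats(mask.astype('uint8'));return s,ce
for c in M:
    im=cv2.cvtColor(cv2.imread(f"pics/{c}0.png"),cv2.COLOR_BGR2HSV)
    H,S,V=[im[...,i] for i in range(3)]
    red=((H<7)|(H>173))&(S>170)&(V>120); gr=(H>50)&(H<75)&(S>130)&(V>90)
    for n,m in(("red",red),("green",gr)):
        s,ce=bary(c,m)
        for i in range(1,len(s)):
            if s[i,4]>25: print(c,n,s[i],ce[i].round(1),"z.107",back(M[c],ce[i],.107).round(4),"z.085",back(M[c],ce[i],.085).round(4))
k=lambda a,b:(np.array([a,b])+.5)/3.5+[230,130]-.5
ks=lambda a,b:(np.array([a,b])+.5)/3.2+[200,110]-.5
C=[back(M['top'],k(*p),.07) for p in((78,203),(208,185),(237,384),(103,404))]
C=np.array(C);print(C.round(4),C.mean(0));
print([np.linalg.norm(C[i]-C[(i+1)%4]).round(4) for i in range(4)])
d=(C[0]+C[1]-C[2]-C[3]);print("yaw",np.arctan2(d[1],d[0]))
C2=[back(M['scene'],ks(*p),.07) for p in((553,335),(683,310),(488,202))]
print(np.array(C2).round(4))
E
```

```text
top red [195 172  25  35 153] [211.9 182. ] z.107 [0.6291 0.3846] z.085 [0.6333 0.391 ]
top red [325 183  14  14 150] [331.3 189.2] z.107 [ 0.6054 -0.0082] z.085 [ 0.6092 -0.0083]
top red [260 230  31   8 138] [274.4 233.4] z.107 [0.4604 0.1757] z.085 [0.4619 0.1787]
top red [188 238  25  12 100] [202.4 246. ] z.107 [0.4192 0.4071] z.085 [0.42   0.4139]
top red [453 323  23  31 660] [464.4 338. ] z.107 [ 0.1393 -0.4192] z.085 [ 0.1355 -0.4261]
top red [108 335   4  39  57] [109.8 354.9] z.107 [0.0827 0.6789] z.085 [0.0779 0.6902]
top red [147 335   4  39  69] [148.2 354.1] z.107 [0.0851 0.5602] z.085 [0.0803 0.5695]
top green [400 182   7   7  38] [403.3 184.8] z.107 [ 0.62  -0.243] z.085 [ 0.6241 -0.247 ]
top green [267 190   7   6  36] [270.2 192.5] z.107 [0.5942 0.1921] z.085 [0.5979 0.1953]
scene red [446  84  10  16  26] [450.8  92.3] z.107 [0.1179 0.5543] z.085 [0.0865 0.5706]
scene red [179 134  20  18 298] [188.8 142.3] z.107 [ 0.2568 -0.4143] z.085 [ 0.2287 -0.422 ]
scene red [359 157  31  13 209] [374.  163.1] z.107 [0.4587 0.1764] z.085 [0.4357 0.1834]
scene red [434 165   6  10  37] [437.2 168.4] z.107 [0.5132 0.3646] z.085 [0.4914 0.3762]
scene red [444 189  39  37 194] [462.2 215.1] z.107 [0.706  0.3718] z.085 [0.689  0.3836]
scene red [316 221  16  12 151] [323.8 226.4] z.107 [ 0.6856 -0.0158] z.085 [ 0.6681 -0.0136]
[[0.6169 0.2594]
 [0.6346 0.1343]
 [0.4432 0.104 ]
 [0.424  0.2306]] [0.52967547 0.18209408]
[np.float64(0.1264), np.float64(0.1938), np.float64(0.1281), np.float64(0.195)]
yaw 0.1524989583904321
[[0.6338 0.1344]
 [0.623  0.2598]
 [0.4534 0.109 ]]
```

Both cameras agree on the handle at (0.460, 0.176, 0.107). The box centre is about (0.530, 0.183) with yaw about 0.145, and the button is at about (0.598, 0.194). I'll go around the base in legs, with the fingers closed and the jaw axis turned across the slot.

>>> send_rows(
  moves=[
    {"claw":0,"x":9.7,"y":12.9,"z":1,"spin":-2.8},
    {"claw":0,"x":9.7,"y":12.9,"z":1,"spin":-2.8},
    {"claw":0,"x":9.7,"y":12.9,"z":1,"spin":-2.8},
    {"claw":0,"x":9.7,"y":12.9,"z":1,"spin":-2.8},
    {"claw":0,"x":9.7,"y":12.9,"z":1,"spin":-2.8},
    {"claw":0,"x":9.7,"y":12.9,"z":1,"spin":-2.8},
    {"claw":0,"x":9.7,"y":12.9,"z":1,"spin":-2.8},
    {"claw":0,"x":9.7,"y":12.9,"z":1,"spin":-2.8},
  ],
)

```text
time: 1.27
ee_pos: [0.4575, -0.3576, 0.2264]
tcp_rot: [0.757, -0.653, 0.0, -0.0]
wrist_force: [1.6, -0.3, 0.2]
opening: 0.0442
```

>>> send_rows(
  moves=[
    {"claw":0,"x":1,"y":12,"z":0},
    {"claw":0,"x":1,"y":12,"z":0},
    {"claw":0,"x":1,"y":12,"z":0},
    {"claw":0,"x":1,"y":12,"z":0},
    {"claw":0,"x":1,"y":12,"z":0},
    {"claw":0,"x":1,"y":12,"z":0},
    {"claw":0,"x":1,"y":12,"z":0},
    {"claw":0,"x":1,"y":12,"z":0},
  ],
)

```text
invalid input at $.moves[0]: expected keys claw, x, y, z, spin
```

Run:
```python
from cell import r
from h import *
s=r.sense();print(s)
from scipy.spatial.transform import Rotation as R
x=R.from_quat(s['tcp_rot']).apply([1,0,0]);print(np.degrees(np.arctan2(x[1],x[0])))
print((np.array([.427,.171,.23])-s['ee_pos'])/.025)
```

```text
{'time': 1.2667, 'qpos': array([ 0.56538753,  0.25491213, -0.0153588 ,  1.79749094,  0.00440885,
        1.08861748, -0.87501908]), 'joint_vel': array([-0.64435684, -0.0575911 , -0.26196116,  0.00193591,  0.07414912,
        0.05418018, -0.92768824]), 'joint_torque': array([ 8.69735062e+00, -7.65345812e+01,  2.92356357e+00, -4.32820487e+01,
       -2.82188253e-01,  8.02848197e-03,  3.09733830e+00]), 'ee_pos': array([ 0.45748767, -0.35761784,  0.22643501]), 'tcp_rot': array([ 7.57219332e-01, -6.53160617e-01,  3.01199503e-04, -3.20483092e-05]), 'wrist_force': array([ 1.64659547, -0.2898438 ,  0.19021052]), 'moment': array([ 0.04015291,  0.02198974, -0.02147901]), 'opening': 0.04419537257652205}
-81.56065965635284
[-1.21950688 21.14471368  0.14259969]
```

>>> send_rows(
  moves=[
    {"claw":0,"x":1,"y":12,"z":0,"spin":0},
    {"claw":0,"x":1,"y":12,"z":0,"spin":0},
    {"claw":0,"x":1,"y":12,"z":0,"spin":0},
    {"claw":0,"x":1,"y":12,"z":0,"spin":0},
    {"claw":0,"x":1,"y":12,"z":0,"spin":0},
    {"claw":0,"x":1,"y":12,"z":0,"spin":0},
    {"claw":0,"x":1,"y":12,"z":0,"spin":0},
    {"claw":0,"x":1,"y":12,"z":0,"spin":0},
  ],
)

```text
time: 1.93
ee_pos: [0.4819, -0.0531, 0.2265]
tcp_rot: [0.759, -0.651, 0.0, -0.001]
wrist_force: [-0.6, 1.4, -0.6]
opening: 0.0008
```

>>> send_rows(
  moves=[
    {"claw":0,"x":-2.3,"y":8.8,"z":0,"spin":0},
    {"claw":0,"x":-2.3,"y":8.8,"z":0,"spin":0},
    {"claw":0,"x":-2.3,"y":8.8,"z":0,"spin":0},
    {"claw":0,"x":-2.3,"y":8.8,"z":0,"spin":0},
    {"claw":0,"x":-2.3,"y":8.8,"z":0,"spin":0},
    {"claw":0,"x":-2.3,"y":8.8,"z":0,"spin":0},
    {"claw":0,"x":-2.3,"y":8.8,"z":0,"spin":0},
    {"claw":0,"x":-2.3,"y":8.8,"z":0,"spin":0},
  ],
)

```text
time: 2.6
ee_pos: [0.4239, 0.1614, 0.2261]
tcp_rot: [0.758, -0.652, 0.0, -0.0]
wrist_force: [0.4, 0.2, 0.8]
opening: 0.0006
```

Run:
```python
from cell import r
from h import *
from scipy.spatial.transform import Rotation as R
s=r.sense();print(s['ee_pos'],s['wrist_force'])
im=r.snapshot('wrist');cv2.imwrite('pics/w1.png',im[:,:,::-1])
m=r.camera_model('wrist')
T=np.eye(4);T[:3,:3]=R.from_quat(s['tcp_rot']).as_matrix();T[:3,3]=s['ee_pos']
E=np.linalg.inv(T@np.array(m['mount']));m['R']=E[:3,:3];m['t']=E[:3,3]
hsv=cv2.cvtColor(im,cv2.COLOR_RGB2HSV);H,S,V=cv2.split(hsv)
for n,k,z in(("red",((H<7)|(H>173))&(S>170)&(V>100),.112),("green",(H>50)&(H<75)&(S>130)&(V>90),.083)):
    N,l,st,ce=cv2.connectedComponentsWithStats(k.astype('uint8'))
    for i in range(1,N):
        if st[i,4]>60: 
            print(n,st[i],ce[i],back(m,ce[i],z))
            c=cv2.boxPoints(cv2.minAreaRect(np.argwhere(l==i)[:,::-1].astype('float32')));print([back(m,p,z).round(4) for p in c])
```

```text
[0.42387007 0.1613854  0.22609345] [0.37485987 0.23249167 0.80393399]
red [  50    0   63  160 4011] [94.9219646  83.66143106] [0.4897769  0.35529195]
[array([0.4298, 0.393 ]), array([0.5535, 0.3639]), array([0.5527, 0.3238]), array([0.4274, 0.3487])]
red [ 489    0   53   42 1803] [514.09816972  18.09706045] [0.58678992 0.0330247 ]
[array([0.5962, 0.0556]), array([0.6015, 0.0167]), array([0.5739, 0.0075]), array([0.5684, 0.0476])]
red [249 144  51  20  99] [265.48484848 148.12121212] [0.45912603 0.21337959]
[array([0.4443, 0.2261]), array([0.4605, 0.2277]), array([0.4669, 0.1854]), array([0.4507, 0.1833])]
red [315 145  52  20 143] [350.22377622 151.07692308] [0.46743109 0.14109456]
[array([0.4681, 0.1718]), array([0.4745, 0.1286]), array([0.4585, 0.1257]), array([0.4519, 0.1694])]
```

View pics/w1.png

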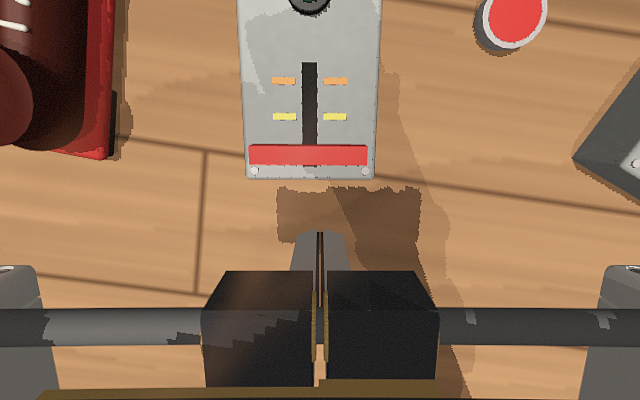

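The wrist view shows the red bar spanning columns 249–368, rows 145–165. The box is upright in the image, so the yaw matches the tool.

```bash
cat >> h.py <<'E'
def wm(r,s):
    from scipy.spatial.transform import Rotation as R
    m=r.camera_model('wrist')
    T=np.eye(4);T[:3,:3]=R.from_quat(s['tcp_rot']).as_matrix();T[:3,3]=s['ee_pos']
    E=np.linalg.inv(T@np.array(m['mount']));m['R']=E[:3,:3];m['t']=E[:3,3];return m
E
python3 - <<'E'
from cell import r
from h import *
s=r.sense();m=wm(r,s);print(s['ee_pos'])
P=np.array([back(m,p,.118) for p in((249,145),(368,145),(368,165),(249,165))]);print(P,P.mean(0),np.linalg.norm(P[0]-P[1]),np.linalg.norm(P[0]-P[3]))
d=P[0]+P[3]-P[1]-P[2];print(np.degrees(np.arctan2(d[1],d[0]))-90)
Q=[back(m,p,.07) for p in((310,63),(310,164))];print(Q)
for p in((.46,.1755,.107),(.530,.183,.07)): print(proj(m,p))
E
```

```text
[0.42420933 0.16031906 0.22599109]
[[0.46078379 0.22525817]
 [0.47538509 0.1266783 ]
 [0.45884154 0.12362728]
 [0.44403524 0.22365958]] [0.45976141 0.17480583] 0.09965534786514987 0.016824672240091213
8.422333338544362
[array([0.53812007, 0.18586678]), array([0.44577528, 0.17288486])]
[[308.1693522  153.31961388]]
[[311.84299631  72.80798064]]
```

>>> send_rows(
  moves=[
    {"claw":0,"x":0.1,"y":0.4,"z":-1.5,"spin":0},
    {"claw":0,"x":0.1,"y":0.4,"z":-3,"spin":0},
    {"claw":0,"x":0.1,"y":0.4,"z":-4.2,"spin":0},
    {"claw":0,"x":0.1,"y":0.4,"z":-5,"spin":0},
    {"claw":0,"x":0.1,"y":0.4,"z":-5,"spin":0},
    {"claw":0,"x":0.1,"y":0.4,"z":-5,"spin":0},
  ],
)

```text
time: 3.15
ee_pos: [0.4265, 0.1696, 0.1008]
tcp_rot: [0.757, -0.654, -0.0, 0.001]
wrist_force: [1.4, 0.9, 0.7]
opening: 0.0003
```

>>> send_rows(
  moves=[
    {"claw":0,"x":0.45,"y":0.07,"z":0,"spin":0},
    {"claw":0,"x":0.9,"y":0.14,"z":0,"spin":0},
    {"claw":0,"x":1.3,"y":0.2,"z":0,"spin":0},
    {"claw":0,"x":1.7,"y":0.26,"z":0,"spin":0},
    {"claw":0,"x":2.1,"y":0.32,"z":0,"spin":0},
    {"claw":0,"x":2.5,"y":0.38,"z":0,"spin":0},
    {"claw":0,"x":2.8,"y":0.42,"z":0,"spin":0},
    {"claw":0,"x":3.1,"y":0.46,"z":0,"spin":0},
  ],
)

```text
time: 3.82
ee_pos: [0.5055, 0.1824, 0.1013]
tcp_rot: [0.757, -0.653, 0.0, -0.0]
wrist_force: [-0.0, -0.5, 0.0]
opening: 0.0009
```

Run:
```python
from cell import r
from h import *
s=r.sense();print(s['ee_pos'],s['wrist_force'])
for c in('wrist','top'):
    im=r.snapshot(c);cv2.imwrite(f'pics/{c}2.png',im[:,:,::-1])
t=cv2.imread('pics/top2.png')[150:270,220:400];cv2.imwrite('pics/top2z.png',cv2.resize(t,None,fx=4,fy=4))
```

```text
[0.5055062  0.18235949 0.10130337] [-0.02668521 -0.47629684  0.04477311]
```

View pics/wrist2.png

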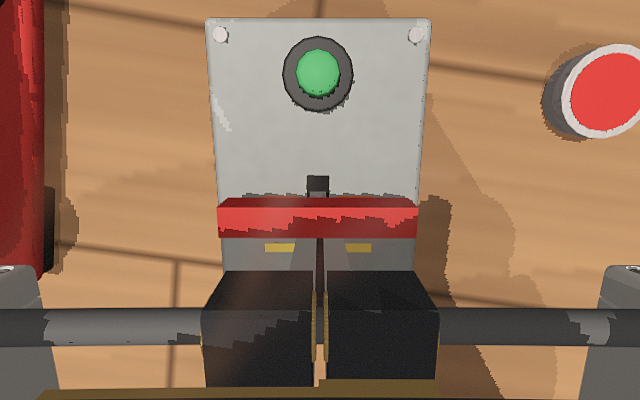

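View pics/top2z.png

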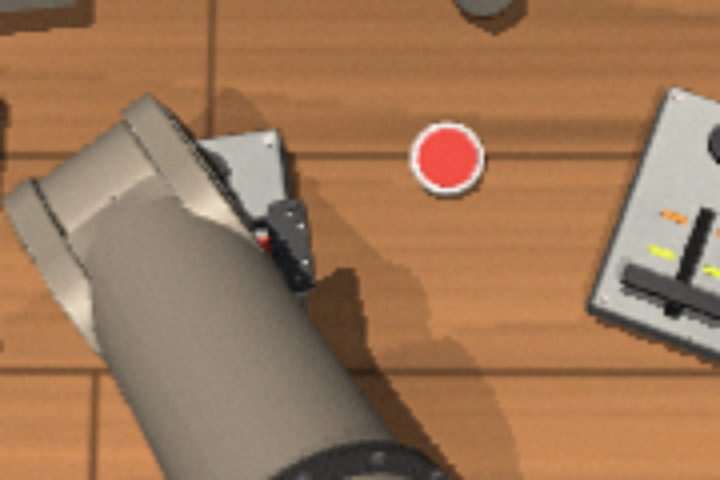

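Run:
```python
from cell import r
from h import *
s=r.sense();m=wm(r,s)
u=np.array([np.cos(.147),np.sin(.147)]);v=np.array([-u[1],u[0]]);h=np.array([.46,.175])
for q in(.032,.056,.060,.064):
    print(q,[proj(m,[*(h+u*(q+a)+v*.05),z])[0].round(0) for a,z in((.008,.118),(-.008,.118),(-.008,.096),(.008,.096))])
for z in(.074,.08,.085): print(z,back(m,(318,72),z))
print(proj(m,[*(h+u*.138),.08]))
```

```text
0.032 [array([224., 266.]), array([226., 294.]), array([236., 275.]), array([234., 250.])]
0.056 [array([221., 221.]), array([223., 251.]), array([233., 236.]), array([232., 210.])]
0.06 [array([220., 214.]), array([222., 244.]), array([233., 230.]), array([231., 203.])]
0.064 [array([220., 206.]), array([222., 236.]), array([233., 223.]), array([231., 196.])]
0.074 [0.59780432 0.19670483]
0.08 [0.59710953 0.19657507]
0.085 [0.59653054 0.19646694]
[[320.2703788   73.51948382]]
```

The bar's top face shows at rows 207–237, which matches the prediction for 0.064. The wrist force is 0, so the handle has snapped to its second stop. The button is at about (0.597, 0.196). Next I'll lift off and move over it.

>>> send_rows(
  moves=[
    {"claw":0,"x":-0.3,"y":-0.05,"z":0,"spin":0},
    {"claw":0,"x":-0.3,"y":-0.05,"z":1.2,"spin":0},
    {"claw":0,"x":-0.3,"y":-0.05,"z":2,"spin":0},
    {"claw":0,"x":1,"y":0.15,"z":2,"spin":0},
    {"claw":0,"x":2.4,"y":0.35,"z":2,"spin":0},
    {"claw":0,"x":3.65,"y":0.53,"z":2,"spin":0},
    {"claw":0,"x":3.65,"y":0.53,"z":2,"spin":0},
    {"claw":0,"x":3.65,"y":0.53,"z":2,"spin":0},
  ],
)

```text
time: 4.58
ee_pos: [0.5954, 0.1954, 0.1504]
tcp_rot: [0.757, -0.653, -0.0, 0.0]
wrist_force: [-1.1, -0.1, 0.4]
opening: 0.0004
```

Run:
```python
from cell import r
from h import *
s=r.sense();print(s['ee_pos'],s['wrist_force'])
for c in('wrist','scene'):
    im=r.snapshot(c);cv2.imwrite(f'pics/{c}3.png',im[:,:,::-1])
t=cv2.imread('pics/scene3.png')[80:260,260:460];cv2.imwrite('pics/scene3z.png',cv2.resize(t,None,fx=3,fy=3))
```

```text
[0.59537074 0.19543918 0.15039998] [-1.06202351 -0.12902164  0.37585086]
```

View pics/wrist3.png

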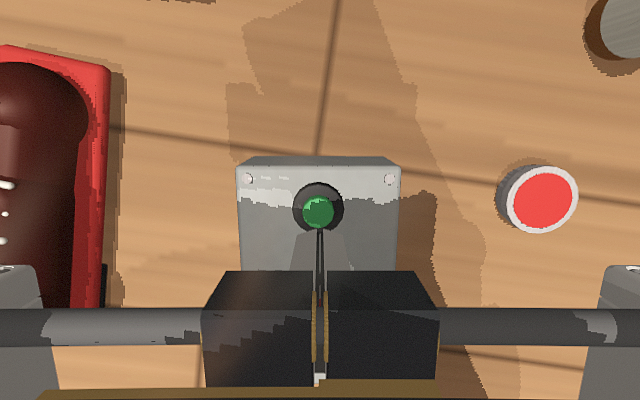

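View pics/scene3z.png

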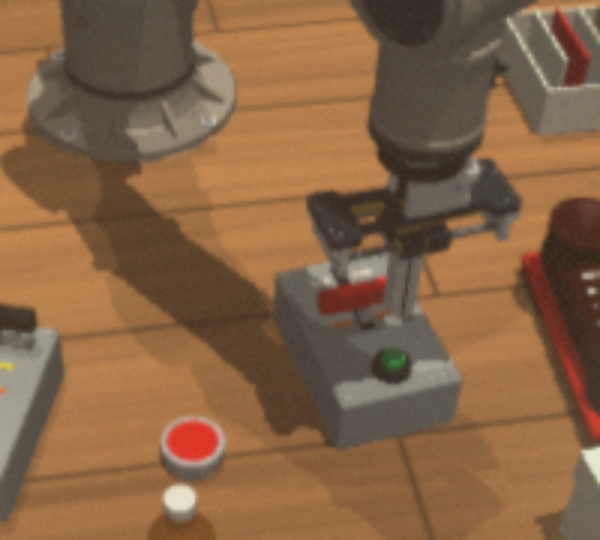

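The handle is at the second stop and the fingertip is lined up above the button, which shows at px (318, 212). Descending.

>>> send_rows(
  moves=[
    {"claw":0,"x":0.06,"y":0.02,"z":-0.8,"spin":0},
    {"claw":0,"x":0.06,"y":0.02,"z":-1.6,"spin":0},
    {"claw":0,"x":0.06,"y":0.02,"z":-2.1,"spin":0},
    {"claw":0,"x":0.06,"y":0.02,"z":-2.3,"spin":0},
    {"claw":0,"x":0.06,"y":0.02,"z":-2.4,"spin":0},
    {"claw":0,"x":0.06,"y":0.02,"z":-2.4,"spin":0},
  ],
)

```text
time: 5.18
ee_pos: [0.5965, 0.1959, 0.0912]
tcp_rot: [0.757, -0.653, -0.0, 0.0]
wrist_force: [-0.9, -0.6, 1.8]
opening: 0.0005
```

>>> send_rows(
  moves=[
    {"claw":0,"x":0,"y":0,"z":-0.1,"spin":0},
    {"claw":0,"x":0,"y":0,"z":-0.2,"spin":0},
    {"claw":0,"x":0,"y":0,"z":-0.2,"spin":0},
  ],
)

```text
time: 5.43
ee_pos: [0.5973, 0.1962, 0.0864]
tcp_rot: [0.757, -0.653, 0.0, -0.001]
wrist_force: [0.0, -0.1, 3.9]
opening: 0.0004
```

>>> send_rows(
  moves=[
    {"claw":0,"x":0,"y":0,"z":-0.06,"spin":0},
    {"claw":0,"x":0,"y":0,"z":-0.1,"spin":0},
    {"claw":0,"x":0,"y":0,"z":-0.1,"spin":0},
    {"claw":0,"x":0,"y":0,"z":-0.1,"spin":0},
  ],
)

```text
time: 5.77
ee_pos: [0.5975, 0.1962, 0.0858]
tcp_rot: [0.757, -0.653, 0.001, -0.001]
wrist_force: [-8.6, -2.8, 29.4]
opening: 0.0006
```

The button bottomed out after about 6 mm of travel, with force climbing at a hard stop. Now easing off and lifting.

>>> send_rows(
  moves=[
    {"claw":0,"x":0,"y":0,"z":0.05,"spin":0},
    {"claw":0,"x":0,"y":0,"z":0.05,"spin":0},
    {"claw":0,"x":0,"y":0,"z":0.5,"spin":0},
    {"claw":0,"x":0,"y":0,"z":1.5,"spin":0},
    {"claw":0,"x":0,"y":0,"z":3,"spin":0},
    {"claw":0,"x":0,"y":0,"z":4.4,"spin":0},
    {"claw":0,"x":0,"y":0,"z":4.4,"spin":0},
  ],
)

```text
time: 6.35
ee_pos: [0.5996, 0.1973, 0.201]
tcp_rot: [0.757, -0.653, 0.002, -0.004]
wrist_force: [-1.0, 0.4, -0.2]
opening: 0.0003
```

>>> send_rows(
  moves=[
    {"claw":0,"x":-3,"y":-7,"z":1,"spin":0},
    {"claw":0,"x":-3,"y":-7,"z":1,"spin":0},
    {"claw":0,"x":-3,"y":-7,"z":1,"spin":0},
    {"claw":0,"x":-3,"y":-7,"z":1,"spin":0},
    {"claw":0,"x":-3,"y":-7,"z":1,"spin":0},
    {"claw":0,"x":-3,"y":-7,"z":1,"spin":0},
  ],
)

```text
time: 6.85
ee_pos: [0.5205, 0.0153, 0.2198]
tcp_rot: [0.755, -0.655, 0.001, 0.0]
wrist_force: [0.9, -0.0, 0.2]
opening: 0.0008
```

Run:
```python
from cell import r
from h import *
s=r.sense();print(s['ee_pos'],s['wrist_force'],s['time'])
for c in('top','scene'):
    im=r.snapshot(c);cv2.imwrite(f'pics/{c}4.png',im[:,:,::-1])
t=cv2.imread('pics/scene4.png')[80:300,140:500];cv2.imwrite('pics/scene4z.png',cv2.resize(t,None,fx=2.2,fy=2.2))
a=cv2.imread('pics/top0.png');b=cv2.imread('pics/top4.png')
t=b[130:290,180:480];cv2.imwrite('pics/top4z.png',cv2.resize(t,None,fx=2.6,fy=2.6))
```

```text
[0.52050784 0.015282   0.21975301] [ 0.91146256 -0.03850587  0.23676939] 6.85
```

View pics/scene4z.png

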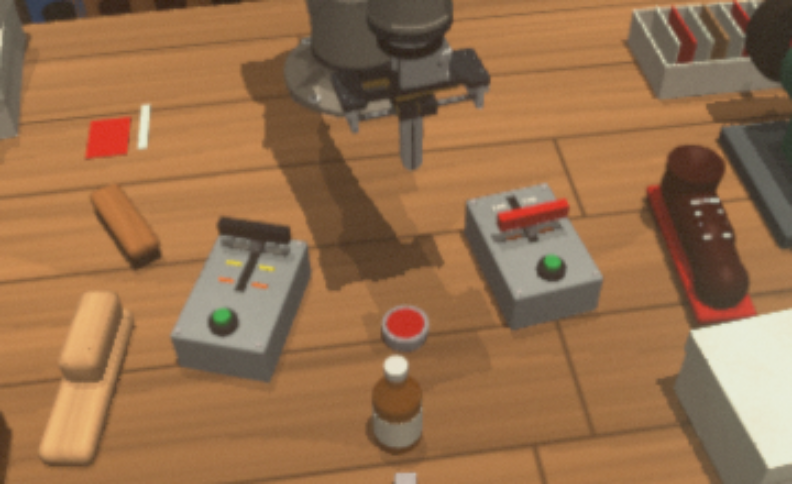

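View pics/top4z.png

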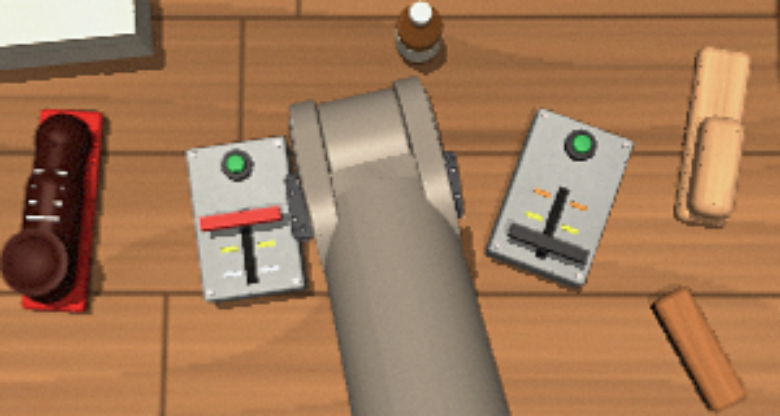

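In both views the red bar is at the far end of its slot, the button is up, the black handle is at off, and the loose things look unmoved. I'll do one quick numeric check and then hand in.

Run:
```python
from cell import r
from h import *
m=r.camera_model('scene');im=cv2.imread('pics/scene4.png');H,S,V=cv2.split(cv2.cvtColor(im,cv2.COLOR_BGR2HSV))
k=((H<7)|(H>173))&(S>170)&(V>120);N,l,st,ce=cv2.connectedComponentsWithStats(k.astype('uint8'))
for i in range(1,N):
    if st[i,4]>60 and 300<ce[i][0]<420: print(ce[i],back(m,ce[i],.107))
k=(H>50)&(H<75)&(S>130)&(V>60)
r.finish_job();print(r.sense()['time'])
```

```text
[382.07643312 175.96815287] [0.51898679 0.1877179 ]
[323.8961039 226.5      ] [ 0.68592422 -0.01560935]
the job is handed in; nothing more can be done
the job is handed in; nothing more can be done
```

I pushed the red handle with the closed fingertips to its second stop, then pressed the green button to its hard stop and let it back up. The arm then backed off clear of everything, and I handed the job in at about 7 s; no verdict is reported.

**Handle:** In the wrist picture its position matched the prediction for 0.064 m, and the wrist force was about 0 once it had snapped on. In the final scene picture, with the arm clear, I measured about 61 mm of travel. That is a little under 64 mm, but within the calibration error and well past the second crest at 49.5 mm.

**Button:** The force was 3.9 N at a tip height of 86.4 mm, which fits the 4 N given for fully down. It then rose to 29 N at 85.8 mm, at a hard stop. I judged the press depth from force and tip height only, because the button's travel could not be read directly.

**Rest of the scene:** In the final pictures the green button looks up and the black handle is still at off. The polish tin is within 1 px of where it was in the scene view. I checked the other loose things only by eye, and they look unmoved.

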